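# Hang the hub guards on the drying rail

### The job

Lift both hooked guards straight up off their hubs, leaving the hubs standing where they are, and hang each guard in a free seat of the rail under the lamp tube: its hook goes between the guide teeth and over the lip, and is lowered gently until it sits fully home behind it. Leave the guard that is already hanging, the jar and the tin where they are.

Things in the scene. Friction and masses are not known exactly. Their poses are not given: they have to be found in the camera images.
- guard_a_mid (a point): Grey sheet-steel box guard, 62 x 62 x 60 mm, open underneath, with a flat-bar hook on top (125 mm tall in all), standing over a hub on the bench at the start. Point: on the box's centre line, 62.5 mm above its bottom rim. z up, x to the hook's tongue side. Pinch the hook's upright tab across y: 10 mm thick, x -20 to +31 mm, from the box top (2.5 mm below this point) to 62.5 mm above it, best about 40 mm above. 0.18 to 0.35 kg.
- guard_b_mid (a point): Grey sheet-steel box guard, 62 x 62 x 60 mm, open underneath, with a flat-bar hook on top (125 mm tall in all), identical to guard a, standing over the other hub at the start. Point: on the box's centre line, 62.5 mm above its bottom rim. z up, x to the hook's tongue side. Pinch the hook's upright tab across y: 10 mm thick, x -20 to +31 mm, from the box top (2.5 mm below this point) to 62.5 mm above it, best about 40 mm above. 0.18 to 0.35 kg.
- guard_a_hook (a point): Guard a's hook: middle of the underside of its bridge (closed top of the slot), 36.5 mm along x and 25.5 mm above the guard's centre point; axes as the guard's. The slot, 11 mm wide in x and 22 mm deep, opens downwards between the tab and a tongue 8 mm thick; all is 10 mm thick in y. The bridge is 14 mm high.
- guard_b_hook (a point): Guard b's hook: middle of the underside of its bridge (closed top of the slot), 36.5 mm along x and 25.5 mm above the guard's centre point; axes as the guard's. The slot, 11 mm wide in x and 22 mm deep, opens downwards between the tab and a tongue 8 mm thick; all is 10 mm thick in y. The bridge is 14 mm high.
- hub_a_foot (a point): Foot (underside centre) of the loose steel hub inside guard a: flange 92 mm across, 10 mm thick; boss 51 mm across rising to 50 mm. The guard stands on the flange over the boss, with about 2.5 mm play all round. z up, 0.4 kg.
- hub_b_foot (a point): Foot (underside centre) of the loose steel hub inside guard b: flange 92 mm across, 10 mm thick; boss 51 mm across rising to 50 mm. The guard stands on the flange over the boss, with about 2.5 mm play all round. z up, 0.4 kg.
- rail: Fixed steel rail, 500 mm long in y. Origin on the bench below the middle of the lip's front face; x away from the robot, z up. Lip: top of a plate 6 mm thick (x 0 to 6 mm, z 95 to 180 mm). Behind it a channel, floor at z = 148 mm, low back wall at x = 40 mm. Posts 30 mm square, 390 mm tall, at x = 60, y = +-243 mm, on feet 120 x 70 mm.
- lamp (a point): Middle of the white lamp tube (20 mm thick, end caps 23 mm) that runs along the rail's y above it, 14 mm to the robot's side of the lip's front face and 360 mm above the bench, on arms at both posts. It keeps an upright gripper from the seats; one leaning 25 to 45 degrees back towards the robot's side gets under it.
- seat_1 (a point): Seat 1 of 3 (115 mm along +y from the middle): middle of the lip's top edge between two guide teeth, 180 mm above the bench; axes as the rail's. The teeth, 6 mm wide, stand 10 mm above the lip with a 30 mm gap between. A guard is home when its hook point is here, its box on the robot's side (-x) of the lip, its tongue behind.
- seat_2 (a point): Seat 2 of 3 (the middle one): middle of the lip's top edge between two guide teeth, 180 mm above the bench; axes as the rail's. The teeth, 6 mm wide, stand 10 mm above the lip with a 30 mm gap between. A guard is home when its hook point is here, its box on the robot's side (-x) of the lip, its tongue behind.
- seat_3 (a point): Seat 3 of 3 (115 mm along -y from the middle): middle of the lip's top edge between two guide teeth, 180 mm above the bench; axes as the rail's. The teeth, 6 mm wide, stand 10 mm above the lip with a 30 mm gap between. A guard is home when its hook point is here, its box on the robot's side (-x) of the lip, its tongue behind.
- guard_c_mid (a point): A third guard like the others, already hanging in one of the three seats (this point is its centre, 62.5 mm above its bottom rim and 25.5 mm below its hook point). That seat is taken; on the bench below each free seat lies a flat black rubber pad.
- jar_mid (a point): Centre of an amber glass jar with a brass lid, 64 mm across and 90 mm tall, loose on the bench.
- tin_mid (a point): Centre of a steel tin with a paper label, 76 mm across and 100 mm tall, loose on the bench.
There are look-alikes about, which are no part of the job. What is shaped like the part that bears guard_a_mid but red is not meant. Leave any green or red look-alike of the part that bears hub_a_foot alone.

How it is judged:
By the outcome, as a careful person would: the job done as asked, in the order asked, and still so for the second after the job is handed in, with the robot touching nothing.
It also fails if it takes over 72 s, if anything falls off the work surface, if the arm or the gripper's body presses on something with over 40 N, if the wrist force passes 120 N, or if a joint passes its speed limit or range.

### The arm

A 6-joint arm with a two-finger parallel gripper is mounted at the origin on the work surface. World frame = base frame: x ahead of the robot, y to its left, z up, the work surface at z = 0. Lengths are in m, angles in rad, forces in N, time in s.
With the tool pointing down it reaches from about 0.25 to 0.8 m from the base axis. Payload 3.9 kg.
Tool frame: the origin (TCP) lies at the very end of the fingers, on their centre line; the grasp point (between the pads) lies 19 mm behind it; z points along the fingers, y is the line along which they close (so a half turn about z gives the same grasp; the last joint's range is limited). The gripper opens to 85 mm and grips with 20 to 120 N. Pads are 22 mm wide; open, the fingers measure 114 mm over their backs; the gripper's body (76 mm by 85 mm) begins 54 mm behind the grasp point. The pads swing forward as they close: fully open they stand 13 mm farther back than shut.
Start: joints at [1.256, 0.26, -0.138, 1.173, 0, 1.571], TCP at [0.163, 0.499, 0.231] pointing down, gripper open.
Joint ranges: [-2.78, 2.78], [-0.83, 1.72], [-1.28, 1.37], [-1.9, 2.12], [-1.57, 1.48], [-3.14, 3.14]. Speed limits (rad/s): [2.57, 2.57, 3.14, 3.14, 3.14, 3.14].

### API

Orientations are given as [roll, pitch, yaw] about the fixed x, y, z axes, in that order (R = Rz(yaw) Ry(pitch) Rx(roll)).
In Python, from rig import arm gives the robot as it stands.
- The arm moves only by the tool apply_moves, never from a script. Its argument "plan" is a list of rows, each an object with "dp": the shift along the tool's x, y, z in cm, a list of three; "delta_rot": the turn, a rotation vector about the tool's x, y, z in rad, a list of three. A call has 1 to 5 rows; each row shifts and turns the commanded pose from where the row before left it, along the tool's axes as they then stand; what a row does not reach is not made up. A row lasts 1/8 s, in which the tool goes at most 62.5 mm and 10.7 degrees, less where a joint would pass 70% of its speed; a pose out of reach is approached as far as the arm can. A call is refused whole if a number of a shift passes 6.25 or a number of a turn 0.188, either way. A call with a gripper value outside its range is refused whole. "jaw" is the closure, from -1 (fully open) to 1 (shut), set as the call begins (left out, the last holds). The fingers move at their own pace and stop on an object; "grip_force" is the grip in N (left out, the last holds). Time passes only in rows, so rows that do not move let the fingers close. It gives the time, the measured TCP pose, the force, the opening and the grip force at its end, in the units of the state.
- arm.get_obs(): the state, without advancing time (a new reading comes with each control period).
- arm.snapshot(name): name is "scene" or "top"; returns (picture, depth): 480x640x3 uint8, red, green, blue; 480x640 float32, m along the optical axis (not along the pixel's ray), 0 where there is no reading.
- arm.get_calibration(name): a dict with "fovy" (degrees; the focal length in pixels is half the picture's height over the tangent of half this angle, whatever the lens; pixels are square), "cx", "cy" (the principal point, pixels), "view" (4x4, takes a point from world to camera coordinates). Camera axes: x right, y down, z forward; pixel columns grow to the right and rows downward; lengths in m; the calibration is good to about 2 mm. A picture is of the moment at which its call begins. get_calibration takes no time and is no camera call.
- arm.hand_in(): hands the job in; it is judged then, once.
The state is a dict: "time_s": time; "joint_pos": joint angles; "dq": joint speeds; "joint_efforts": joint torques, N m; "tool_pos": TCP position; "orientation": TCP orientation; "force": force on the tool from outside, world axes, zero at the start; "moment": the same for the moment, N m; "grip_width": finger opening in m; "grasp_force": force on a finger pad.
Only numpy, scipy, OpenCV 4.12 (cv2) and the standard library are available. Lean on these libraries where they do the work, as an engineer would, in place of code of your own. Each camera call takes 0.05 s, during which the arm holds its last target. There are 200 camera calls.

## Working session

There is one attempt and no reset: what is moved stays moved. The work goes in short steps, Python scripts to look and compute and a tool call to move; the robot and the scene stay as the last step left them, time stands still between calls to the robot, and variables do not carry over. Pictures are saved under pics/ and viewed, at most 10 in all, crops included, and the job is handed in when it is done.

Besides the shell and the picture viewer there is one more tool, called after "Request:" as a command line: name --argument value ..., lists and objects as JSON in quotes. apply_moves: Moves the arm, as the interface text tells. Its arguments: {"type":"object","properties":{"plan":{"type":"array"},"jaw":{"type":"number"},"grip_force":{"type":"number"}},"required":["plan"]}

```bash
ls; mkdir -p pics; cat > h.py <<'E'
import numpy as np, cv2
from rig import arm
def grab(n):
    p,d=arm.snapshot(n); c=arm.get_calibration(n); return p,d,c
def pts(d,c):
    f=240/np.tan(np.radians(c['fovy'])/2); v,u=np.mgrid[:480,:640]
    P=np.stack([(u-c['cx'])/f*d,(v-c['cy'])/f*d,d,np.ones_like(d)],-1)
    W=P@np.linalg.inv(np.array(c['view'])).T
    return W[...,:3]
E
python3 - <<'E'
from h import *
for n in("scene","top"):
    p,d,c=grab(n); cv2.imwrite(f'pics/{n}0.png',p[...,::-1]); np.savez(f'{n}0.npz',p=p,d=d,W=pts(d,c)); print(n,c)
print(arm.get_obs())
E
```

```text
pics
scene {'fovy': 48.895077304719436, 'cx': 311.6653751646753, 'cy': 233.11938571531152, 'view': array([[ 0.1028907 ,  0.99468909, -0.00266604, -0.17398741],
       [ 0.66091672, -0.07036784, -0.7471529 , -0.14896032],
       [-0.74337244,  0.07511306, -0.66464686,  1.48220806],
       [ 0.        ,  0.        ,  0.        ,  1.        ]])}
top {'fovy': 43.530334123532285, 'cx': 314.52754807867814, 'cy': 236.28853236702471, 'view': array([[ 0.00755413, -0.9998039 ,  0.01830586,  0.10010526],
       [-0.99613229, -0.00912647, -0.08739087,  0.5112586 ],
       [ 0.0875408 , -0.0175749 , -0.99600589,  1.40228826],
       [ 0.        ,  0.        ,  0.        ,  1.        ]])}
{'time_s': 0.1, 'joint_pos': array([ 1.25600061e+00,  2.60646989e-01, -1.39222919e-01,  1.17269785e+00,
       -4.81772217e-06,  1.57077788e+00]), 'dq': array([-0.00096371, -0.00130717,  0.00323128,  0.00086019,  0.00033263,
        0.00058685]), 'joint_efforts': array([-7.71066989e-04, -4.06507623e+01,  2.54527402e+01,  1.01316883e-02,
       -5.60924695e-05,  4.02808112e-06]), 'tool_pos': array([0.1623669 , 0.4986289 , 0.23053959]), 'orientation': array([-3.13982122e+00,  4.78502970e-06,  2.82681540e+00]), 'force': array([-0.55080264, -0.30923006, -0.8957806 ]), 'moment': array([-0.02342081, -0.00752461,  0.01494132]), 'grasp_force': 0.0, 'grip_width': 0.08579998631292036}
```

View pics/scene0.png

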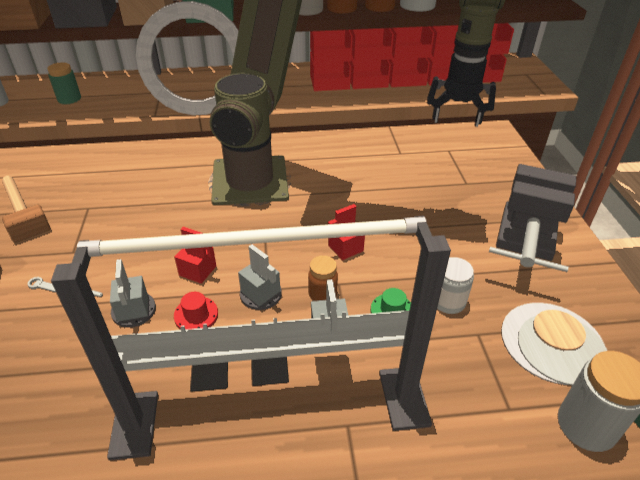

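View pics/top0.png

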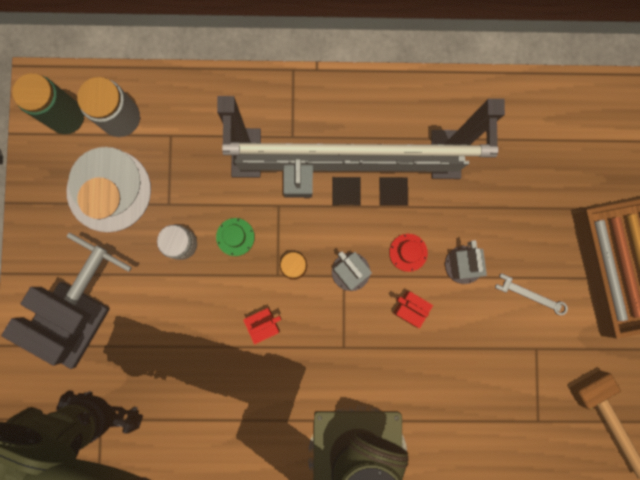

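The scene view shows two grey guards, at (128,300) and (261,280). Red look-alike guards are at (196,255) and (346,232), a red hub at (196,310) and a green hub at (392,303). In the top view the grey guards are at (352,270) and (466,263). Guard c hangs at (297,180), which is the +y end, so seat 1 is taken. The pads at (346,191) and (393,191) mark seats 2 and 3 as free. I mean the two grey guards, as the red ones are excluded by the task. Next I'll check them in one enlarged crop and measure.

```bash
python3 - <<'E'
from h import *
t=np.load('top0.npz'); s=np.load('scene0.npz')
a=cv2.resize(t['p'][220:310,320:500],(800,400),interpolation=cv2.INTER_CUBIC)
b=cv2.resize(s['p'][230:330,100:300],(400,200),interpolation=cv2.INTER_CUBIC)
b2=cv2.resize(s['p'][290:360,250:420],(400,200),interpolation=cv2.INTER_CUBIC)
cv2.imwrite('pics/crop1.png',np.vstack([a,np.hstack([b,b2])])[...,::-1])
W=t['W']; 
def desc(n,reg,zl,zh,W,p):
    u0,u1,v0,v1=reg; w=W[v0:v1,u0:u1].reshape(-1,3); c=p[v0:v1,u0:u1].reshape(-1,3).astype(int)
    m=(w[:,2]>zl)&(w[:,2]<zh)&(c.max(1)-c.min(1)<40); q=w[m]
    if len(q)<8: print(n,len(q));return
    r=cv2.minAreaRect((q[:,:2]*1000).astype(np.float32)); print(n,len(q),'mean',q.mean(0).round(4),'rect',np.round(r[0],1),np.round(r[1],1),round(r[2],1),'z',np.percentile(q[:,2],[5,50,95]).round(4))
for nm,reg in (('mid',(325,380,240,295)),('right',(440,495,235,290))):
    for zl,zh in((.005,.02),(.062,.08),(.085,.115),(.122,.145)): desc(nm+str(zl),reg,zl,zh,W,t['p'])
for nm,reg in (('mid',(235,290,240,315)),('right',(100,165,255,330))):
    for zl,zh in((.062,.08),(.085,.115),(.122,.145)): desc('S'+nm+str(zl),reg,zl,zh,s['W'],s['p'])
for n,A in(('t',t),('s',s)):
    w=A['W'].reshape(-1,3); p=A['p'].reshape(-1,3).astype(int)
    ok=(w[:,0]>.45)&(w[:,0]<.9)&(abs(w[:,1])<.45)
    for lab,zl,zh in(('lamp',.345,.385),('lip',.172,.184),('teeth',.185,.195),('post',.385,.40),('chan',.14,.155)):
        m=ok&(w[:,2]>zl)&(w[:,2]<zh); q=w[m]
        if len(q)<5: print(n,lab,len(q)); continue
        r=cv2.minAreaRect((q[:,:2]*1000).astype(np.float32)); print(n,lab,len(q),q.mean(0).round(4),np.round(r[0],1),np.round(r[1],1),round(r[2],2))
E
```

```text
mid0.005 266 mean [0.4255 0.025  0.0094] rect [428.8  17.6] [86.3 88. ] 64.0 z [0.0057 0.0092 0.0146]
mid0.062 588 mean [0.4265 0.0183 0.0693] rect [428.1  17.8] [62.  62.4] 39.0 z [0.0648 0.0692 0.0741]
mid0.085 63 mean [0.4478 0.0369 0.1054] rect [440.2  28. ] [67.5 10. ] 39.2 z [0.0905 0.1095 0.1135]
mid0.122 117 mean [0.4325 0.0219 0.1334] rect [432.6  21.5] [50.2 10.4] 39.8 z [0.1279 0.1338 0.1378]
right0.005 275 mean [ 0.4457 -0.2356  0.01  ] rect [ 445.7 -243.6] [87.7 70.7] 14.7 z [0.0058 0.0095 0.0157]
right0.062 478 mean [ 0.443  -0.2463  0.0692] rect [ 446.9 -253.4] [61.8 63.9] 7.5 z [0.064  0.0692 0.0741]
right0.085 136 mean [ 0.464  -0.2479  0.1032] rect [ 461.3 -251.3] [68.9 11.4] 6.9 z [0.0867 0.1053 0.1133]
right0.122 139 mean [ 0.4517 -0.2521  0.132 ] rect [ 452.2 -252.8] [49.7 11.7] 5.4 z [0.1239 0.1326 0.1376]
Smid0.062 427 mean [0.4436 0.01   0.0694] rect [443.7  14.4] [83.8 56.7] 69.9 z [0.0644 0.069  0.0776]
Smid0.085 262 mean [0.4497 0.0286 0.1011] rect [443.1  26. ] [70.4 12.1] 41.2 z [0.0864 0.1018 0.1129]
Smid0.122 153 mean [0.438  0.0207 0.131 ] rect [435.6 
[... 348 characters left out ...]
 z [0.1233 0.133  0.1354]
t lamp 3833 [0.6497 0.0232 0.3667] [679.7  29.2] [100.8 516. ] 0.31
t lip 789 [0.6609 0.0209 0.1782] [666.3  28.1] [124.5 512.3] 0.45
t teeth 134 [0.6718 0.023  0.1895] [665.8  26.3] [122.5 509.2] 0.91
t post 567 [0.7142 0.0349 0.3889] [714.4  28.7] [ 31.5 516.9] 0.2
t chan 2086 [0.6543 0.0609 0.1481] [660.9 -16.9] [571.4 242.6] 72.73
s lamp 6512 [0.6656 0.0158 0.3646] [683.3  27.8] [ 99.8 516.7] 0.22
s lip 1868 [0.6693 0.0212 0.1775] [669.7  27.5] [125.  517.6] 0.21
s teeth 427 [0.693  0.0439 0.1897] [668.5  27.5] [128.3 516.9] 0.27
s post 873 [0.7176 0.0051 0.3887] [716.   28.3] [ 32.9 516.8] 0.18
s chan 6081 [0.6762 0.0286 0.148 ] [662.5  27.5] [141.4 516.3] 0.17
```

View pics/crop1.png

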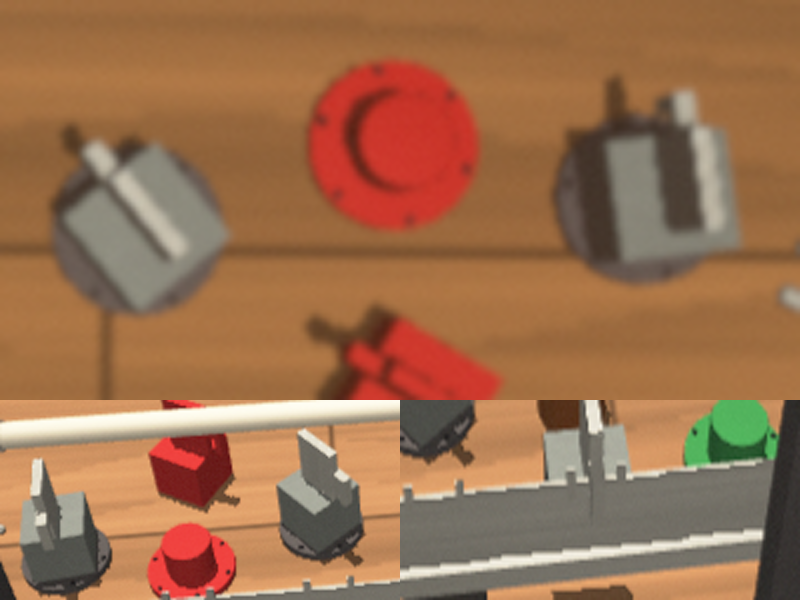

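The crop confirms both grey guards, each standing over a dark grey hub. The left one points its tongue up and to the left in the top view (yaw about 39°), and the right one about straight up (yaw about 6°). Next I'll measure the rail, guard c and the neighbouring objects, and write a move helper.

```bash
cat >> h.py <<'E'
from scipy.spatial.transform import Rotation as Ro
def tool(psi,t):   # tool y = guard y, leaning back by t (deg)
    p,t=np.radians([psi,t]); z=np.array([np.sin(t)*np.cos(p),np.sin(t)*np.sin(p),-np.cos(t)]); y=np.array([-np.sin(p),np.cos(p),0])
    return np.stack([np.cross(y,z),y,z],1)
def plan(P0,R0,P1,R1,n):
    """n equal rows: same tool-frame twist-ish each; turn shared equally, shift straight in world"""
    rv=Ro.from_matrix(R0.T@R1).as_rotvec(); R=R0.copy(); out=[]
    for i in range(n):
        d=R.T@((P1-P0)/n)*100; out.append((d.round(2).tolist(),(rv/n).round(4).tolist())); R=R@Ro.from_rotvec(rv/n).as_matrix()
    return out
def cur():
    o=arm.get_obs(); return np.array(o['tool_pos']),Ro.from_euler('xyz',o['orientation']).as_matrix()
def tcp(G,psi,t,gx=3,gz=40): # guard mid -> TCP
    R=tool(psi,t); return np.array(G)+Ro.from_euler('z',psi,degrees=True).apply([gx/1e3,0,gz/1e3])+.019*R[:,2],R
E
python3 - <<'E'
from h import *
for n in('top','scene'):
    A=np.load(n+'0.npz'); W=A['W']; w=W.reshape(-1,3); c=A['p'].reshape(-1,3).astype(int)
    def rect(lab,m):
        q=w[m]; 
        if len(q)<6: print(n,lab,len(q));return
        r=cv2.minAreaRect((q[:,:2]*1000).astype(np.float32)); print(n,lab,len(q),np.round(r[0],1),np.round(r[1],1),round(r[2],1),'z',np.median(q[:,2]).round(4))
    C=(abs(w[:,1]-.143)<.045)&(w[:,0]>.57)&(w[:,0]<.72)
    rect('c box',C&(w[:,2]>.146)&(w[:,2]<.157)&(w[:,0]<.655)); rect('c tab',C&(w[:,2]>.2)&(w[:,2]<.225))
    L=(abs(w[:,2]-.18)<.003)&(w[:,0]>.63)&(w[:,0]<.70)&(abs(w[:,1]-.028)<.22)
    for y0 in(-.15,-.06,.0,.06,.2):
        q=w[L&(abs(w[:,1]-y0)<.03)]; print(n,'lip y',y0,len(q),np.percentile(q[:,0],[5,50,95]).round(4) if len(q) else '')
    T=(w[:,2]>.184)&(w[:,2]<.196)&(w[:,0]>.63)&(w[:,0]<.70)&(abs(w[:,1]-.028)<.2)
    ys=np.sort(w[T][:,1]); 
    for g in np.split(ys,np.where(np.diff(ys)>.008)[0]+1): print('  tooth',len(g),g.mean().round(4),(g[-1]-g[0]).round(4),w[T][:,0][np.isin(w[T][:,1],g)].mean().round(4))
P,R=cur()
P1,R1=tcp([.429,.0175,.0725],39.3,36); print(P,P1)
up=P1-R1[:,2]*.07+[0,0,.03]
for r in plan(P,R,up,R1,12): print(r)
E
```

```text
top c box 709 [623.4 142.6] [63.  89.1] 0.1 z 0.1509
top c tab 122 [628.3 143. ] [50.9  8.3] 0.5 z 0.216
top lip y -0.15 59 [0.6549 0.6578 0.6604]
top lip y -0.06 55 [0.6546 0.6571 0.6597]
top lip y 0.0 57 [0.6543 0.6569 0.6606]
top lip y 0.06 58 [0.6542 0.6575 0.6605]
top lip y 0.2 52 [0.654  0.6563 0.659 ]
  tooth 1 -0.1326 0.0 0.6587
  tooth 1 -0.1157 0.0 0.6566
  tooth 11 -0.1036 0.008 0.6574
  tooth 9 -0.0694 0.0116 0.6572
  tooth 1 -0.0391 0.0 0.6537
  tooth 12 0.0109 0.0065 0.658
  tooth 1 0.0247 0.0 0.6594
  tooth 10 0.0466 0.0061 0.6581
  tooth 1 0.0778 0.0 0.6541
  tooth 1 0.1032 0.0 0.6562
  tooth 11 0.1267 0.0043 0.6565
  tooth 18 0.1435 0.0085 0.6633
  tooth 10 0.1622 0.0044 0.6566
  tooth 2 0.1836 0.0001 0.6542
scene c box 411 [612.5 142.7] [42.1 62.5] 0.7 z 0.1509
scene c tab 198 [631.3 142.5] [10.4 53.5] 89.7 z 0.2151
scene lip y -0.15 122 [0.6568 0.6604 0.6638]
scene lip y -0.06 125 [0.6562 0.6605 0.6634]
scene lip y 0.0 126 [0.6563 0.6598 0.6631]
scene lip y 0.06 117 [0.6558 0.6597 0.6632]
scene lip y 0.2 107 [0.6552 0.6586 0.6619]
  tooth 22 -0.1049 0.0062 0.6603
 
[... 177 characters left out ...]
0058 0.6594
[0.1623669  0.4986289  0.23053959] [0.43996371 0.02647369 0.09712868]
([-3.23, -3.31, 0.4], [-0.0263, -0.0479, -0.0805])
([-2.94, -3.57, 0.45], [-0.0263, -0.0479, -0.0805])
([-2.62, -3.81, 0.49], [-0.0263, -0.0479, -0.0805])
([-2.28, -4.02, 0.5], [-0.0263, -0.0479, -0.0805])
([-1.92, -4.2, 0.5], [-0.0263, -0.0479, -0.0805])
([-1.55, -4.35, 0.47], [-0.0263, -0.0479, -0.0805])
([-1.18, -4.48, 0.42], [-0.0263, -0.0479, -0.0805])
([-0.79, -4.56, 0.34], [-0.0263, -0.0479, -0.0805])
([-0.41, -4.62, 0.25], [-0.0263, -0.0479, -0.0805])
([-0.03, -4.64, 0.14], [-0.0263, -0.0479, -0.0805])
([0.35, -4.63, 0.01], [-0.0263, -0.0479, -0.0805])
([0.72, -4.59, -0.14], [-0.0263, -0.0479, -0.0805])
```

Rail yaw is about 0.3°, seat 2 is at y≈0.028 and seat 3 at y≈-0.087, with the lip centre at x≈0.6575 to 0.660. I'll go to the hover above the middle guard.

Request:
apply_moves --plan '[{"dp":[-3.2,-3.3,0.4],"delta_rot":[-0.026,-0.048,-0.08]},{"dp":[-2.9,-3.6,0.45],"delta_rot":[-0.026,-0.048,-0.08]},{"dp":[-2.6,-3.8,0.5],"delta_rot":[-0.026,-0.048,-0.08]},{"dp":[-2.3,-4.0,0.5],"delta_rot":[-0.026,-0.048,-0.08]},{"dp":[-1.9,-4.2,0.5],"delta_rot":[-0.026,-0.048,-0.08]}]' --jaw 0 --grip_force 50

```text
time_s: 0.72
tool_pos: [0.2642, 0.2904, 0.211]
orientation: [3.062, 0.261, -3.061]
force: [0.9, -0.4, 0.3]
grip_width: 0.0429
grasp_force: 0.0
```

Request:
apply_moves --plan '[{"dp":[-1.55,-4.35,0.5],"delta_rot":[-0.026,-0.048,-0.08]},{"dp":[-1.2,-4.5,0.4],"delta_rot":[-0.026,-0.048,-0.08]},{"dp":[-0.8,-4.55,0.35],"delta_rot":[-0.026,-0.048,-0.08]},{"dp":[-0.4,-4.6,0.25],"delta_rot":[-0.026,-0.048,-0.08]},{"dp":[0,-4.6,0.15],"delta_rot":[-0.026,-0.048,-0.08]}]'

```text
time_s: 1.35
tool_pos: [0.3624, 0.0892, 0.192]
orientation: [3.088, 0.523, -2.659]
force: [1.1, 0.7, -0.5]
grip_width: 0.0428
grasp_force: 0.0
```

Request:
apply_moves --plan '[{"dp":[0.35,-4.6,0],"delta_rot":[-0.026,-0.048,-0.08]},{"dp":[0.7,-4.6,-0.1],"delta_rot":[-0.026,-0.048,-0.08]},{"dp":[0,0,0],"delta_rot":[0,0,0]},{"dp":[0,0,0],"delta_rot":[0,0,0]}]'

```text
time_s: 1.85
tool_pos: [0.4005, 0.0088, 0.1829]
orientation: [3.13, 0.616, -2.485]
force: [0.1, 0.6, -0.8]
grip_width: 0.0425
grasp_force: 0.0
```

```bash
cat > to.py <<'E'
import sys
from h import *
# usage: to.py x y z psi tilt n [back_mm up_mm gx]
a=list(map(float,sys.argv[1:])); P1,R1=tcp(a[:3],a[3],a[4],gx=a[8] if len(a)>8 else 3)
if len(a)>6: P1=P1-R1[:,2]*a[6]/1e3+[0,0,a[7]/1e3]
P,R=cur(); o=arm.get_obs()
print(o['time_s'],P.round(4),P1.round(4),'err cm',((P1-P)*100).round(2),'rot',Ro.from_matrix(R.T@R1).as_rotvec().round(3),'q',np.round(o['joint_pos'],2),'F',np.round(o['force'],1),'w',round(o['grip_width'],4),o['grasp_force'])
for r in plan(P,R,P1,R1,int(a[5])): print(r)
E
python3 to.py .429 .0175 .0725 39.3 36 3 70 0
```

```text
1.85 [0.4005 0.0088 0.1829] [4.081e-01 4.000e-04 1.538e-01] err cm [ 0.76 -0.84 -2.92] rot [-0.006 -0.012 -0.024] q [-0.4  -0.15 -0.9   0.49  0.53 -0.97] F [ 0.1  0.6 -0.8] w 0.0425 0.0
([0.54, -0.39, 0.81], [-0.002, -0.004, -0.008])
([0.54, -0.38, 0.8], [-0.002, -0.004, -0.008])
([0.55, -0.38, 0.8], [-0.002, -0.004, -0.008])
```

Request:
apply_moves --plan '[{"dp":[0.8,-0.6,1.2],"delta_rot":[-0.003,-0.006,-0.012]},{"dp":[0.8,-0.6,1.2],"delta_rot":[-0.003,-0.006,-0.012]},{"dp":[0,0,2.5],"delta_rot":[0,0,0]},{"dp":[0,0,2.5],"delta_rot":[0,0,0]},{"dp":[0,0,0],"delta_rot":[0,0,0]}]'

```text
time_s: 2.48
tool_pos: [0.4303, 0.0221, 0.1132]
orientation: [3.141, 0.628, -2.448]
force: [0.9, -0.7, 0.4]
grip_width: 0.0427
grasp_force: 0.0
```

```bash
python3 to.py .429 .0175 .0725 39.3 36 2
python3 - <<'E'
from h import *
p,d,c=grab('top'); q,d2,c2=grab('scene')
cv2.imwrite('pics/g1.png',np.hstack([cv2.resize(p[210:310,290:410],(480,400)),cv2.resize(q[220:320,210:290],(320,400))])[...,::-1])
E
```

```text
2.475 [0.4303 0.0221 0.1132] [0.44   0.0265 0.0971] err cm [ 0.97  0.43 -1.61] rot [ 0.005 -0.001  0.006] q [-0.33  0.02 -1.01  0.18  0.53 -0.93] F [ 0.9 -0.7  0.4] w 0.0427 0.0
([0.06, -0.14, 0.95], [0.0026, -0.0003, 0.0031])
([0.06, -0.14, 0.95], [0.0026, -0.0003, 0.0031])
```

View pics/g1.png

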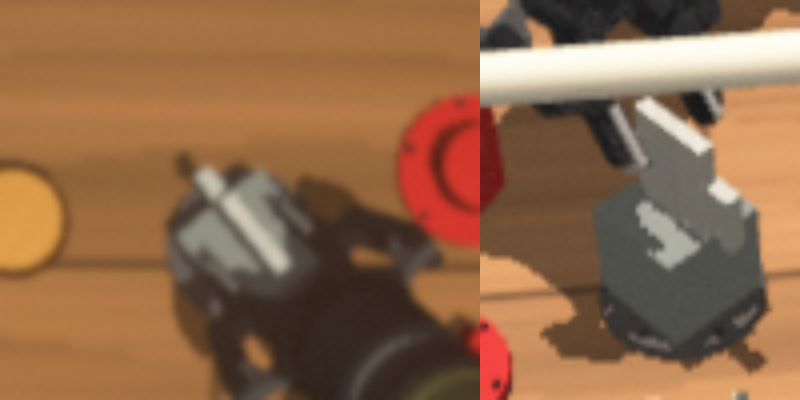

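The fingers straddle the middle guard's tab evenly (top crop about (240,220), scene crop about (670,150)). I'll advance and close.

Request:
apply_moves --plan '[{"dp":[0.05,-0.15,0.95],"delta_rot":[0.003,0,0.003]},{"dp":[0.05,-0.15,0.95],"delta_rot":[0.003,0,0.003]},{"dp":[0,0,0],"delta_rot":[0,0,0]}]'

```text
time_s: 2.95
tool_pos: [0.442, 0.0235, 0.0989]
orientation: [-3.137, 0.63, -2.458]
force: [0.1, -0.1, 0.1]
grip_width: 0.0428
grasp_force: 0.0
```

Request:
apply_moves --plan '[{"dp":[0,0,0],"delta_rot":[0,0,0]},{"dp":[0,0,0],"delta_rot":[0,0,0]},{"dp":[0,0,0],"delta_rot":[0,0,0]},{"dp":[0,0,0],"delta_rot":[0,0,0]},{"dp":[0,0,0],"delta_rot":[0,0,0]}]' --jaw 1 --grip_force 60

```text
time_s: 3.58
tool_pos: [0.4418, 0.0232, 0.0985]
orientation: [-3.138, 0.63, -2.46]
force: [-3.8, -0.8, 5.9]
grip_width: 0.0092
grasp_force: 61.5
```

```bash
python3 to.py .429 .0175 .0725 39.3 36 1
python3 - <<'E'
from h import *
P,R=cur()
for r in plan(P,R,P+[0,0,.14],R,7)[:1]: print(r)
E
```

```text
3.575 [0.4418 0.0232 0.0985] [0.44   0.0265 0.0971] err cm [-0.18  0.33 -0.13] rot [-0.006  0.001 -0.003] q [-0.31  0.06 -1.03  0.1   0.51 -0.89] F [-3.8 -0.8  5.9] w 0.0092 61.468552350997925
([0.03, 0.37, 0.14], [-0.0063, 0.0013, -0.0035])
([-1.18, -0.01, -1.62], [0.0, 0.0, 0.0])
```

Request:
apply_moves --plan '[{"dp":[0,0.15,0],"delta_rot":[0,0,0]},{"dp":[-0.6,0,-0.8],"delta_rot":[0,0,0]},{"dp":[-0.6,0,-0.8],"delta_rot":[0,0,0]},{"dp":[-0.6,0,-0.8],"delta_rot":[0,0,0]},{"dp":[0,0,0],"delta_rot":[0,0,0]}]'

```text
time_s: 4.2
tool_pos: [0.4415, 0.0245, 0.1284]
orientation: [-3.136, 0.629, -2.459]
force: [-0.2, -0.5, -3.2]
grip_width: 0.0092
grasp_force: 60.1
```

```bash
python3 to.py .429 .0175 .0725 39.3 36 1 0 140
```

```text
4.2 [0.4415 0.0245 0.1284] [0.44   0.0265 0.2371] err cm [-0.15  0.2  10.88] rot [-0.007  0.001 -0.003] q [-0.31 -0.01 -0.98  0.21  0.51 -0.89] F [-0.2 -0.5 -3.2] w 0.0092 60.06191611289978
([-6.41, 0.21, -8.79], [-0.0072, 0.0008, -0.0027])
```

Request:
apply_moves --plan '[{"dp":[-0.9,0,-1.2],"delta_rot":[0,0,0]},{"dp":[-1.3,0,-1.8],"delta_rot":[0,0,0]},{"dp":[-1.3,0,-1.8],"delta_rot":[0,0,0]},{"dp":[-1.8,0,-2.4],"delta_rot":[0,0,0]},{"dp":[-1.2,0,-1.6],"delta_rot":[0,0,0]}]'

```text
time_s: 4.82
tool_pos: [0.4415, 0.0253, 0.2379]
orientation: [-3.138, 0.629, -2.46]
force: [0.3, 0.2, -3.8]
grip_width: 0.0094
grasp_force: 60.0
```

```bash
python3 - <<'E'
from h import *
o=arm.get_obs(); print(o['time_s'],o['force'].round(1),o['grip_width'])
def rect(lab,w,m):
    q=w[m]
    if len(q)<6: print(lab,len(q)); return
    r=cv2.minAreaRect((q[:,:2]*1000).astype(np.float32)); print(lab,len(q),np.round(r[0],1),np.round(r[1],1),round(r[2],1),'z',np.percentile(q[:,2],[5,50,95]).round(4))
pp=[]
for n in('top','scene'):
    p,d,c=grab(n); W=pts(d,c); pp.append(p); w=W.reshape(-1,3); 
    m=(w[:,0]>.36)&(w[:,0]<.52)&(abs(w[:,1]-.02)<.055)
    rect(n+' hub top',w,m&(w[:,2]>.04)&(w[:,2]<.055)); rect(n+' flange',w,m&(w[:,2]>.005)&(w[:,2]<.014))
    g=p.reshape(-1,3).astype(int); gr=(g.max(1)-g.min(1)<25)&(g.max(1)>100)
    for a,b in((.19,.215),(.225,.25),(.25,.28)): rect(n+' z%.2f'%a,w,m&gr&(w[:,2]>a)&(w[:,2]<b))
cv2.imwrite('pics/g2.png',np.hstack([cv2.resize(pp[0][180:310,280:430],(460,400)),cv2.resize(pp[1][190:330,200:320],(340,400))])[...,::-1])
E
```

```text
4.825 [ 0.3  0.2 -3.8] 0.009401369652018285
top hub top 5
top flange 304 [440.4  21.1] [155.  105.4] 0.3 z [0.0054 0.0087 0.0132]
top z0.19 197 [444.8  28.3] [50.1 62.5] 3.2 z [0.204  0.2086 0.2118]
top z0.23 24 [453.7  34. ] [31.9 20.3] 27.4 z [0.2367 0.2474 0.2499]
top z0.25 189 [440.7  26.6] [67.4 21.2] 40.8 z [0.2513 0.2711 0.2767]
scene hub top 365 [431.4  15.9] [50.  50.6] 68.7 z [0.0439 0.0484 0.0512]
scene flange 594 [435.9  15.7] [90.2 82.7] 89.8 z [0.0062 0.0088 0.012 ]
scene z0.19 39 [440.7  18.8] [77.  33.6] 76.2 z [0.2021 0.2111 0.2147]
scene z0.23 184 [453.4  26. ] [61.4 14.3] 51.6 z [0.2262 0.2375 0.2492]
scene z0.25 288 [444.9  24.4] [68.7 30.3] 19.6 z [0.2518 0.268  0.2766]
```

View pics/g2.png

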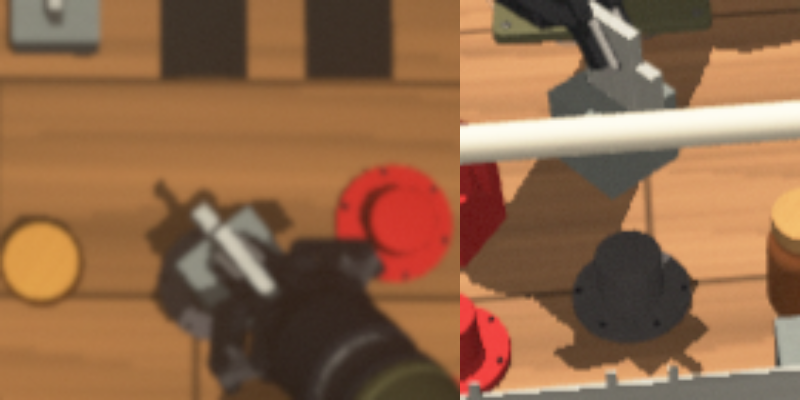

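The scene crop shows the hub still standing at (632,290), with the guard held clear above it. Now to a pre-hook pose about 80 mm short of seat 2.

```bash
python3 to.py .5423 .028 .2009 0.3 36 7 0 0 2.3
```

```text
4.925 [0.443  0.0249 0.2393] [0.5558 0.0281 0.2255] err cm [11.28  0.31 -1.37] rot [0.392 0.005 0.549] q [-0.3  -0.16 -0.76  0.58  0.51 -0.88] F [ 0.4  0.2 -2.8] w 0.0097 60.080541372299194
([-0.91, -0.98, 0.92], [0.056, 0.0007, 0.0784])
([-0.99, -0.85, 0.97], [0.056, 0.0007, 0.0784])
([-1.05, -0.71, 1.01], [0.056, 0.0007, 0.0784])
([-1.1, -0.57, 1.05], [0.056, 0.0007, 0.0784])
([-1.14, -0.42, 1.08], [0.056, 0.0007, 0.0784])
([-1.17, -0.27, 1.09], [0.056, 0.0007, 0.0784])
([-1.18, -0.12, 1.1], [0.056, 0.0007, 0.0784])
```

Request:
apply_moves --plan '[{"dp":[-0.9,-1.0,0.9],"delta_rot":[0.056,0,0.078]},{"dp":[-1.0,-0.85,0.95],"delta_rot":[0.056,0,0.078]},{"dp":[-1.05,-0.7,1.0],"delta_rot":[0.056,0,0.078]},{"dp":[-1.1,-0.55,1.05],"delta_rot":[0.056,0,0.078]},{"dp":[-1.15,-0.4,1.1],"delta_rot":[0.056,0,0.078]}]'

```text
time_s: 5.55
tool_pos: [0.5206, 0.0281, 0.2249]
orientation: [3.14, 0.626, -2.946]
force: [-0.3, -1.0, -3.4]
grip_width: 0.0095
grasp_force: 59.9
```

Request:
apply_moves --plan '[{"dp":[-1.15,-0.25,1.1],"delta_rot":[0.056,0.002,0.078]},{"dp":[-1.2,-0.1,1.1],"delta_rot":[0.056,0.003,0.08]},{"dp":[0,0,0],"delta_rot":[0,0,0]},{"dp":[0,0,0],"delta_rot":[0,0,0]}]'

```text
time_s: 6.05
tool_pos: [0.5526, 0.0293, 0.2219]
orientation: [3.139, 0.621, -3.136]
force: [-0.0, 0.5, -4.4]
grip_width: 0.0094
grasp_force: 59.8
```

```bash
cat > look.py <<'E'
import sys
from h import *
# look.py y0 : compare held guard (at y0) with guard c in both views, matching points at same height above their own tops
y0=float(sys.argv[1]); x0=float(sys.argv[2]); zt=float(sys.argv[3]); nm=sys.argv[4] if len(sys.argv)>4 else None
pp=[]
for n in('top','scene'):
    p,d,c=grab(n); pp.append(p); w=pts(d,c).reshape(-1,3); g=p.reshape(-1,3).astype(int); gr=(g.max(1)-g.min(1)<30)&(g.max(1)>90)
    for lab,yc,xc,z in(('c',.143,.624,.217),('held',y0,x0,zt)):
        for l2,lo,hi,xr in(('tab',-.016,.006,.06),('box',-.072,-.058,.06),('tongue/bridge',-.05,-.018,.06)):
            m=gr&(abs(w[:,1]-yc)<.036)&(abs(w[:,0]-xc)<xr)&(w[:,2]>z+lo)&(w[:,2]<z+hi); q=w[m]
            if len(q)<6: continue
            r=cv2.minAreaRect((q[:,:2]*1000).astype(np.float32))
            print(n,lab,l2,len(q),np.round(r[0],1),np.round(r[1],1),round(r[2],1),'xmax',np.percentile(q[:,0],98).round(4),'z',np.percentile(q[:,2],[50,97]).round(4))
if nm: cv2.imwrite('pics/'+nm+'.png',np.hstack([cv2.resize(pp[0][130:290,260:440],(450,400)),cv2.resize(pp[1][210:380,180:330],(350,400))])[...,::-1])
E
python3 to.py .5423 .028 .2009 0.3 36 1 0 0 2.3; python3 look.py .028 .5423 .262 h1
```

```text
6.05 [0.5526 0.0293 0.2219] [0.5558 0.0281 0.2255] err cm [ 0.32 -0.12  0.37] rot [ 0.003 -0.007  0.   ] q [ 0.07 -0.06 -0.77  0.25 -0.04  0.06] F [-0.   0.5 -4.4] w 0.0094 59.796568751335144
([-0.47, -0.12, -0.11], [0.0029, -0.0072, 0.0004])
top c tab 118 [628.3 142.9] [51.2  8.3] 0.6 xmax 0.6536 z [0.216  0.2201]
top c box 801 [634.9 143.6] [85.5 69.9] 0.5 xmax 0.6771 z [0.1505 0.1556]
top c tongue/bridge 153 [645.1 149.7] [62.1 67.9] 58.2 xmax 0.6664 z [0.1795 0.1954]
top held tab 148 [544.9  30.2] [48.8 19.2] 15.4 xmax 0.5686 z [0.2568 0.2619]
top held box 126 [556.6  30.4] [24.1 61.3] 1.0 xmax 0.5683 z [0.1926 0.1966]
top held tongue/bridge 65 [566.8  27.7] [40.3 26.6] 0.8 xmax 0.5869 z [0.2342 0.2432]
scene c tab 180 [630.9 142.4] [51.4 10.1] 0.2 xmax 0.6562 z [0.2152 0.2175]
scene c box 966 [637.8 143.3] [71.8 92.2] 89.6 xmax 0.6826 z [0.1495 0.1572]
scene c tongue/bridge 470 [651.  135.8] [70.  59.3] 37.6 xmax 0.675 z [0.179  0.1956]
scene held tab 137 [540.8  25.4] [63.8 27.4] 24.0 xmax 0.5726 z [0.255  0.2593]
scene held box 239 [550.6  29.1] [79.3 60.8] 0.2 xmax 0.5886 z [0.1928 0.2008]
scene held tongue/bridge 200 [568.3  28.2] [24.  45.5] 89.3 xmax 0.5908 z [0.2342 0.2427]
```

View pics/h1.png

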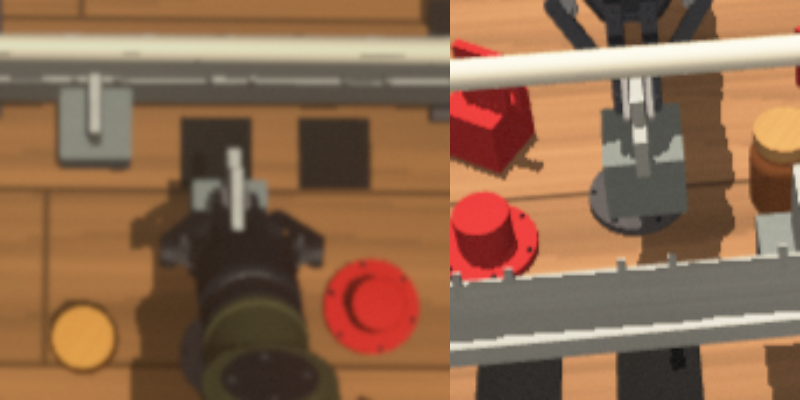

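The held guard sits square to the rail, about 40 mm above home and 83 mm short of the lip (top crop about (235,190)), in line with the middle teeth. I'll move forward over the lip.

Request:
apply_moves --plan '[{"dp":[-1.3,-0.05,0.95],"delta_rot":[0.001,-0.004,0]},{"dp":[-1.3,-0.05,0.95],"delta_rot":[0.001,-0.004,0]},{"dp":[-1.3,0,0.95],"delta_rot":[0,0,0]},{"dp":[-1.3,0,0.95],"delta_rot":[0,0,0]},{"dp":[0,0,0],"delta_rot":[0,0,0]}]'

```text
time_s: 6.78
tool_pos: [0.6207, 0.0286, 0.2245]
orientation: [3.141, 0.634, -3.138]
force: [-1.1, 0.1, -3.2]
grip_width: 0.0094
grasp_force: 59.9
```

Request:
apply_moves --plan '[{"dp":[-0.7,0,0.5],"delta_rot":[0,0,0]},{"dp":[-0.7,0,0.5],"delta_rot":[0,0,0]},{"dp":[0,0,0],"delta_rot":[0,0,0]},{"dp":[0,0,0],"delta_rot":[0,0,0]}]'

```text
time_s: 7.28
tool_pos: [0.6356, 0.0287, 0.2241]
orientation: [3.141, 0.633, -3.137]
force: [-0.1, 0.4, -4.0]
grip_width: 0.0092
grasp_force: 59.9
```

```bash
python3 to.py .6223 .028 .1959 0.3 36 1 0 0 2.3; python3 look.py .028 .6223 .257 h2
```

```text
7.275 [0.6356 0.0287 0.2241] [0.6358 0.0281 0.2205] err cm [ 0.02 -0.06 -0.36] rot [ 0.     0.004 -0.001] q [ 0.06  0.07 -0.63  0.23 -0.03  0.05] F [-0.1  0.4 -4. ] w 0.0092 59.919408559799194
([0.2, -0.07, 0.3], [0.0003, 0.0043, -0.0008])
top c tab 118 [628.8 143. ] [51.7  8.3] 0.4 xmax 0.6535 z [0.2156 0.2206]
top c box 810 [634.6 143.8] [86.4 69.9] 0.2 xmax 0.6768 z [0.1508 0.1559]
top c tongue/bridge 157 [645.3 135.8] [66.8 63.6] 31.0 xmax 0.6663 z [0.1798 0.1957]
top held tab 162 [630.4  33.7] [40.2 45. ] 66.7 xmax 0.6507 z [0.2587 0.2626]
top held box 138 [646.8  29.9] [61.4 30.3] 89.0 xmax 0.661 z [0.1937 0.1981]
top held tongue/bridge 22 [646.4  23.6] [29.1 26.4] 82.8 xmax 0.6599 z [0.236  0.2387]
scene c tab 180 [631.8 142.4] [50.3  9.8] 0.5 xmax 0.6564 z [0.2154 0.2179]
scene c box 977 [638.2 143.1] [71.9 91.5] 89.8 xmax 0.6827 z [0.1494 0.157 ]
scene c tongue/bridge 477 [649.  149.7] [63.8 65.5] 60.7 xmax 0.6754 z [0.1791 0.1948]
scene held tab 316 [628.2  27.9] [51.5 27.8] 23.6 xmax 0.6539 z [0.2571 0.2611]
scene held box 330 [627.4  28.6] [72.2 61.3] 0.1 xmax 0.6619 z [0.1942 0.1964]
scene held tongue/bridge 191 [654.7  26.6] [22.5 39.5] 83.1 xmax 0.6734 z [0.2341 0.2382]
```

View pics/h2.png

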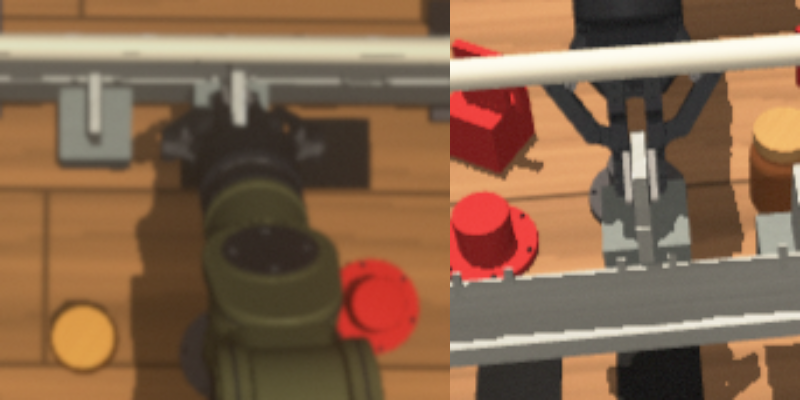

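Request:
apply_moves --plan '[{"dp":[0.45,-0.05,0.65],"delta_rot":[0,0.004,0]},{"dp":[0.45,0,0.65],"delta_rot":[0,0,0]},{"dp":[0.45,0,0.65],"delta_rot":[0,0,0]},{"dp":[0.3,0,0.4],"delta_rot":[0,0,0]},{"dp":[0,0,0],"delta_rot":[0,0,0]}]'

```text
time_s: 8.0
tool_pos: [0.6359, 0.0282, 0.1945]
orientation: [3.141, 0.627, -3.137]
force: [0.5, 0.0, -2.9]
grip_width: 0.0094
grasp_force: 59.9
```

```bash
python3 to.py .6223 .028 .1559 0.3 36 1 0 0 2.3; python3 look.py .028 .6223 .229|grep -E "tab"
```

```text
8.0 [0.6359 0.0282 0.1945] [0.6358 0.0281 0.1805] err cm [-0.01 -0.01 -1.39] rot [ 0.    -0.001 -0.001] q [ 0.06  0.11 -0.68  0.16 -0.03  0.05] F [ 0.5  0.  -2.9] w 0.0094 59.9220997095108
([0.83, -0.01, 1.12], [0.0002, -0.0008, -0.0008])
top c tab 120 [628.6 143. ] [51.7  8.3] 0.5 xmax 0.6535 z [0.215  0.2203]
top held tab 152 [628.8  28. ] [45.8 21. ] 17.0 xmax 0.6512 z [0.2291 0.2339]
scene c tab 178 [631.3 142.4] [52.6  9.8] 0.4 xmax 0.6565 z [0.2154 0.2176]
scene held tab 296 [629.1  27.9] [22.7 52.8] 85.2 xmax 0.6548 z [0.2288 0.2321]
```

Request:
apply_moves --plan '[{"dp":[0.3,0,0.4],"delta_rot":[0,0,0]},{"dp":[0.3,0,0.4],"delta_rot":[0,0,0]},{"dp":[0.1,0,0.15],"delta_rot":[0,0,0]},{"dp":[0,0,0],"delta_rot":[0,0,0]}]'

```text
time_s: 8.6
tool_pos: [0.6361, 0.0282, 0.1833]
orientation: [3.141, 0.629, -3.137]
force: [-0.5, 0.5, -3.2]
grip_width: 0.0095
grasp_force: 59.9
```

Request:
apply_moves --plan '[{"dp":[0.06,0,0.08],"delta_rot":[0,0,0]},{"dp":[0.06,0,0.08],"delta_rot":[0,0,0]},{"dp":[0,0,0],"delta_rot":[0,0,0]}]'

```text
time_s: 8.98
tool_pos: [0.6363, 0.0282, 0.1817]
orientation: [3.141, 0.629, -3.137]
force: [-0.5, 0.2, -3.9]
grip_width: 0.0096
grasp_force: 59.9
```

```bash
python3 to.py .6223 .028 .1559 0.3 36 1 0 0 2.3; python3 look.py .028 .6223 .217|grep -E "tab"
```

```text
8.975 [0.6363 0.0282 0.1817] [0.6358 0.0281 0.1805] err cm [-0.05 -0.01 -0.12] rot [ 0.     0.001 -0.001] q [ 0.06  0.13 -0.7   0.12 -0.03  0.05] F [-0.5  0.2 -3.9] w 0.0096 59.92165982723236
([0.11, -0.01, 0.07], [0.0002, 0.0007, -0.0009])
top c tab 122 [628. 143.] [51.2  8.3] 0.4 xmax 0.6528 z [0.2152 0.2199]
top held tab 141 [631.1  29.3] [49.4 24.3] 23.8 xmax 0.6521 z [0.2164 0.2215]
scene c tab 183 [630.6 142.5] [53.2 10.1] 0.5 xmax 0.6559 z [0.2151 0.2178]
scene held tab 285 [626.  25.] [53.3 37.2] 38.0 xmax 0.6542 z [0.2158 0.2192]
```

~1 mm left; step down until the weight comes off.

Request:
apply_moves --plan '[{"dp":[0.05,0,0.07],"delta_rot":[0,0,0]},{"dp":[0,0,0],"delta_rot":[0,0,0]}]'

```text
time_s: 9.32
tool_pos: [0.6363, 0.0282, 0.1808]
orientation: [3.141, 0.629, -3.137]
force: [0.7, -0.9, -3.5]
grip_width: 0.0089
grasp_force: 59.9
```

Request:
apply_moves --plan '[{"dp":[0.06,0,0.08],"delta_rot":[0,0,0]},{"dp":[0,0,0],"delta_rot":[0,0,0]}]'

```text
time_s: 9.57
tool_pos: [0.6367, 0.0283, 0.1804]
orientation: [3.141, 0.63, -3.137]
force: [-0.9, -0.1, -0.5]
grip_width: 0.0093
grasp_force: 60.5
```

Request:
apply_moves --plan '[{"dp":[-0.08,0,0.1],"delta_rot":[0,0,0]},{"dp":[0,0,0],"delta_rot":[0,0,0]}]'

```text
time_s: 9.82
tool_pos: [0.6382, 0.0283, 0.1803]
orientation: [3.141, 0.631, -3.138]
force: [-1.4, 0.1, 0.9]
grip_width: 0.0093
grasp_force: 60.6
```

Request:
apply_moves --plan '[{"dp":[0,0,0],"delta_rot":[0,0,0]},{"dp":[0,0,0],"delta_rot":[0,0,0]},{"dp":[0,0,0],"delta_rot":[0,0,0]}]' --jaw 0.3

```text
time_s: 10.2
tool_pos: [0.6378, 0.0282, 0.1798]
orientation: [3.141, 0.63, -3.137]
force: [0.1, -0.1, -0.4]
grip_width: 0.0299
grasp_force: 0.0
```

```bash
python3 look.py .028 .6243 .217 r1; python3 to.py .6243 .028 .1545 0.3 36 4 100 0 2.3
```

```text
top c tab 120 [628.2 143. ] [51.5  8.4] 0.4 xmax 0.6535 z [0.215 0.219]
top c box 813 [634.7 143.5] [85.6 69.8] 0.7 xmax 0.6767 z [0.1505 0.1565]
top c tongue/bridge 156 [645.1 135.9] [68.2 62.9] 30.9 xmax 0.6669 z [0.1799 0.1952]
top held tab 135 [630.4  28.5] [36.2 38.9] 49.6 xmax 0.6524 z [0.2149 0.2201]
top held box 214 [648.6  27.9] [60.8 70.2] 0.7 xmax 0.6788 z [0.1495 0.1559]
top held tongue/bridge 173 [649.4  25.7] [41.1 68.2] 16.0 xmax 0.6681 z [0.1821 0.1966]
scene c tab 180 [631.7 142.3] [ 9.7 51.5] 89.8 xmax 0.6567 z [0.2154 0.2177]
scene c box 982 [638.6 142.8] [90.6 72. ] 0.3 xmax 0.6826 z [0.1493 0.1573]
scene c tongue/bridge 480 [650.9 135.6] [69.6 58.3] 37.1 xmax 0.6752 z [0.1792 0.1956]
scene held tab 267 [630.2  27.9] [42.7 41.9] 43.0 xmax 0.6564 z [0.2144 0.2172]
scene held box 692 [639.3  28. ] [90.  71.9] 0.0 xmax 0.6834 z [0.1479 0.1577]
scene held tongue/bridge 518 [650.   23.2] [66.7 65. ] 32.7 xmax 0.6756 z [0.1796 0.197 ]
10.3 [0.6377 0.0282 0.1796] [0.579  0.0278 0.26  ] err cm [-5.87 -0.05  8.04] rot [ 0.     0.001 -0.001] q [ 0.06  0.13 -0.7   0.11 -0.03  0.05] F [ 0.2  0.4 -0.1] w 0.0298 0.0
([0.0, -0.0, -2.49], [0.0001, 0.0002, -0.0002])
([0.0, -0.0, -2.49], [0.0001, 0.0002, -0.0002])
([0.0, -0.0, -2.49], [0.0001, 0.0002, -0.0002])
([0.0, -0.0, -2.49], [0.0001, 0.0002, -0.0002])
```

View pics/r1.png

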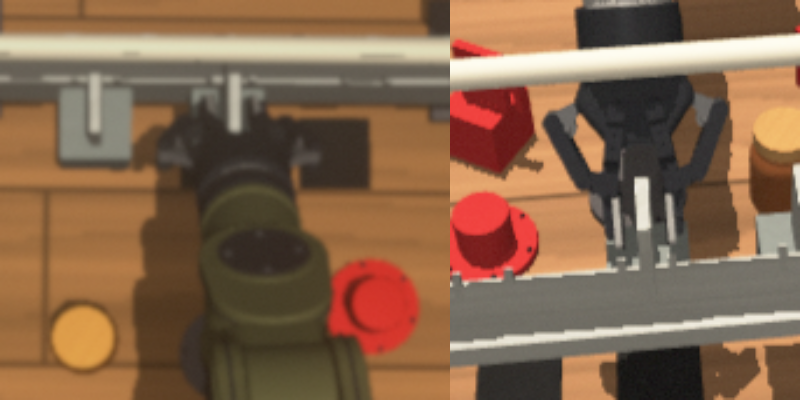

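The tongue is behind the lip between the middle teeth, at the same height as guard c (tab top 0.2149 vs 0.215), so it is home. Retreat.

Request:
apply_moves --plan '[{"dp":[0,0,-2.0],"delta_rot":[0,0,0]},{"dp":[0,0,-2.5],"delta_rot":[0,0,0]},{"dp":[0,0,-2.5],"delta_rot":[0,0,0]},{"dp":[0,0,-3.0],"delta_rot":[0,0,0]}]'

```text
time_s: 10.8
tool_pos: [0.578, 0.0279, 0.2606]
orientation: [3.141, 0.628, -3.137]
force: [-0.2, -0.8, -0.0]
grip_width: 0.0302
grasp_force: 0.0
```

```bash
python3 to.py .448 -.2536 .0725 6.5 36 8 70 40
```

```text
10.8 [0.578  0.0279 0.2606] [ 0.4212 -0.2567  0.1938] err cm [-15.68 -28.45  -6.69] rot [-0.063  0.    -0.088] q [ 0.07 -0.06 -0.66  0.35 -0.04  0.05] F [-0.2 -0.8 -0. ] w 0.0302 0.0
([2.09, -3.55, -0.49], [-0.0079, 0.0, -0.0111])
([2.13, -3.52, -0.52], [-0.0079, 0.0, -0.0111])
([2.17, -3.49, -0.54], [-0.0079, 0.0, -0.0111])
([2.21, -3.46, -0.57], [-0.0079, 0.0, -0.0111])
([2.24, -3.44, -0.6], [-0.0079, 0.0, -0.0111])
([2.28, -3.41, -0.63], [-0.0079, 0.0, -0.0111])
([2.32, -3.37, -0.65], [-0.0079, 0.0, -0.0111])
([2.36, -3.34, -0.68], [-0.0079, 0.0, -0.0111])
```

Request:
apply_moves --plan '[{"dp":[2.1,-3.55,-0.5],"delta_rot":[-0.008,0,-0.011]},{"dp":[2.15,-3.5,-0.5],"delta_rot":[-0.008,0,-0.011]},{"dp":[2.15,-3.5,-0.55],"delta_rot":[-0.008,0,-0.011]},{"dp":[2.2,-3.45,-0.55],"delta_rot":[-0.008,0,-0.011]},{"dp":[2.25,-3.45,-0.6],"delta_rot":[-0.008,0,-0.011]}]' --jaw 0

```text
time_s: 11.42
tool_pos: [0.4801, -0.1508, 0.2185]
orientation: [-3.141, 0.63, -3.068]
force: [0.8, -0.7, 0.2]
grip_width: 0.0428
grasp_force: 0.0
```

Request:
apply_moves --plan '[{"dp":[2.3,-3.4,-0.65],"delta_rot":[-0.008,0,-0.011]},{"dp":[2.3,-3.4,-0.65],"delta_rot":[-0.008,0,-0.011]},{"dp":[2.35,-3.35,-0.7],"delta_rot":[-0.008,0,-0.011]},{"dp":[0,0,0],"delta_rot":[0,0,0]},{"dp":[0,0,0],"delta_rot":[0,0,0]}]'

```text
time_s: 12.05
tool_pos: [0.4217, -0.2566, 0.1935]
orientation: [3.14, 0.629, -3.029]
force: [0.2, -0.1, -0.3]
grip_width: 0.0429
grasp_force: 0.0
```

```bash
python3 to.py .448 -.2536 .0725 6.5 36 2 70 0
python3 - <<'E'
from h import *
for n in('top','scene'):
    p,d,c=grab(n); w=pts(d,c).reshape(-1,3); m=(abs(w[:,0]-.455)<.05)&(abs(w[:,1]+.25)<.03)&(w[:,2]>.122)&(w[:,2]<.145); q=w[m]
    r=cv2.minAreaRect((q[:,:2]*1000).astype(np.float32)); print(n,len(q),r)
E
```

```text
12.05 [ 0.4217 -0.2566  0.1935] [ 0.4212 -0.2567  0.1538] err cm [-0.06 -0.01 -3.97] rot [ 0.001  0.001 -0.001] q [-0.87 -0.01 -0.76  0.43  0.51 -0.88] F [ 0.2 -0.1 -0.3] w 0.0429 0.0
([1.19, -0.0, 1.59], [0.0003, 0.0005, -0.0005])
([1.19, -0.0, 1.59], [0.0003, 0.0005, -0.0005])
top 138 ((452.63739013671875, -252.87762451171875), (50.71216583251953, 12.001616477966309), 6.511036396026611)
scene 143 ((454.8683166503906, -254.57215881347656), (53.84886169433594, 11.33899974822998), 6.337080955505371)
```

Request:
apply_moves --plan '[{"dp":[1.2,-0.05,1.6],"delta_rot":[0,0,0]},{"dp":[1.2,0,1.6],"delta_rot":[0,0,0]},{"dp":[0,0,2.5],"delta_rot":[0,0,0]},{"dp":[0,0,2.0],"delta_rot":[0,0,0]},{"dp":[0,0,0],"delta_rot":[0,0,0]}]'

```text
time_s: 12.78
tool_pos: [0.4478, -0.2521, 0.1162]
orientation: [3.139, 0.628, -3.026]
force: [0.3, 0.3, 0.4]
grip_width: 0.0427
grasp_force: 0.0
```

```bash
python3 to.py .448 -.254 .0725 6.5 36 2
python3 - <<'E'
from h import *
p,d,c=grab('top'); q,d2,c2=grab('scene')
cv2.imwrite('pics/g3.png',np.hstack([cv2.resize(p[210:310,410:530],(480,400)),cv2.resize(q[240:340,90:170],(320,400))])[...,::-1])
E
```

```text
12.775 [ 0.4478 -0.2521  0.1162] [ 0.4621 -0.2524  0.0971] err cm [ 1.43 -0.03 -1.91] rot [ 0.004 -0.     0.002] q [-0.81  0.13 -0.88  0.15  0.49 -0.82] F [0.3 0.3 0.4] w 0.0427 0.0
([-0.01, -0.1, 1.19], [0.0019, -0.0001, 0.0008])
([-0.01, -0.1, 1.19], [0.0019, -0.0001, 0.0008])
```

View pics/g3.png

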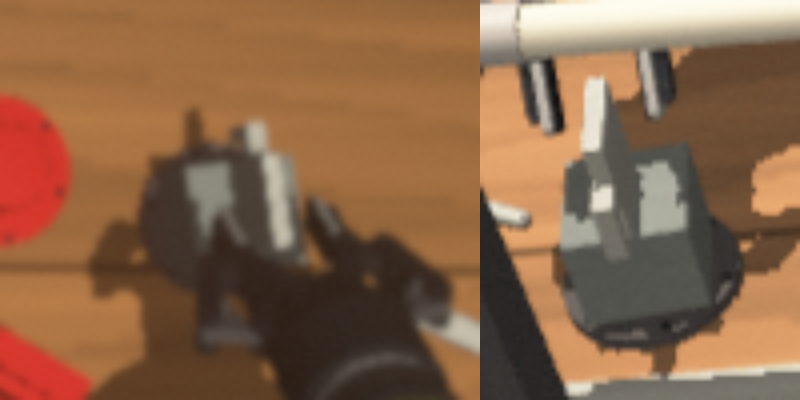

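The fingers straddle the right guard's tab (top crop about (270,200), scene crop about (600,110)). I'll advance and grip.

Request:
apply_moves --plan '[{"dp":[0,-0.1,1.2],"delta_rot":[0.002,0,0.001]},{"dp":[0,-0.05,1.2],"delta_rot":[0.002,0,0.001]},{"dp":[0,0,0],"delta_rot":[0,0,0]}]'

```text
time_s: 13.25
tool_pos: [0.4618, -0.254, 0.0981]
orientation: [-3.14, 0.629, -3.03]
force: [0.9, 0.1, -0.4]
grip_width: 0.0425
grasp_force: 0.0
```

Request:
apply_moves --plan '[{"dp":[0,0,0],"delta_rot":[0,0,0]},{"dp":[0,0,0],"delta_rot":[0,0,0]},{"dp":[0,0,0],"delta_rot":[0,0,0]},{"dp":[0,0,0],"delta_rot":[0,0,0]},{"dp":[0,0,0],"delta_rot":[0,0,0]}]' --jaw 1

```text
time_s: 13.88
tool_pos: [0.4618, -0.2544, 0.0982]
orientation: [-3.139, 0.63, -3.031]
force: [-3.3, 0.4, 5.5]
grip_width: 0.0094
grasp_force: 61.2
```

```bash
python3 to.py .448 -.254 .0725 6.5 36 1
```

```text
13.875 [ 0.4618 -0.2544  0.0982] [ 0.4621 -0.2524  0.0971] err cm [ 0.02  0.2  -0.11] rot [-0.004  0.002 -0.002] q [-0.79  0.18 -0.89  0.07  0.48 -0.79] F [-3.3  0.4  5.5] w 0.0094 61.18950963020325
([0.03, 0.2, 0.12], [-0.0039, 0.0017, -0.0022])
```

Request:
apply_moves --plan '[{"dp":[0,0.1,0],"delta_rot":[0,0,0]},{"dp":[-0.6,0,-0.8],"delta_rot":[0,0,0]},{"dp":[-0.6,0,-0.8],"delta_rot":[0,0,0]},{"dp":[-0.6,0,-0.8],"delta_rot":[0,0,0]},{"dp":[0,0,0],"delta_rot":[0,0,0]}]'

```text
time_s: 14.5
tool_pos: [0.4628, -0.2538, 0.1291]
orientation: [-3.137, 0.631, -3.029]
force: [0.2, 0.3, -2.3]
grip_width: 0.0088
grasp_force: 60.2
```

Request:
apply_moves --plan '[{"dp":[-0.9,0,-1.2],"delta_rot":[0,0,0]},{"dp":[-1.3,0,-1.8],"delta_rot":[0,0,0]},{"dp":[-1.3,0,-1.8],"delta_rot":[0,0,0]},{"dp":[-1.8,0,-2.4],"delta_rot":[0,0,0]},{"dp":[-1.2,0,-1.6],"delta_rot":[0,0,0]}]'

```text
time_s: 15.12
tool_pos: [0.4629, -0.253, 0.2383]
orientation: [-3.139, 0.63, -3.03]
force: [-0.4, -0.9, -2.0]
grip_width: 0.0096
grasp_force: 60.2
```

```bash
python3 to.py .5423 -.087 .2009 0.3 36 7 0 0 2.3
python3 - <<'E'
from h import *
p,d,c=grab('scene'); w=pts(d,c).reshape(-1,3); g=p.reshape(-1,3).astype(int); m=(g.max(1)-g.min(1)<30)&(abs(w[:,0]-.45)<.05)&(abs(w[:,1]+.25)<.05)&(w[:,2]>.042)&(w[:,2]<.055); q=w[m]
print(len(q),cv2.minAreaRect((q[:,:2]*1000).astype(np.float32)))
E
```

```text
15.125 [ 0.4629 -0.253   0.2383] [ 0.5558 -0.0869  0.2255] err cm [ 9.29 16.6  -1.28] rot [0.06  0.002 0.086] q [-0.78 -0.02 -0.65  0.51  0.47 -0.79] F [-0.4 -0.9 -2. ] w 0.0096 60.16013503074646
([-1.17, 2.21, 1.07], [0.0085, 0.0002, 0.0122])
([-1.14, 2.24, 1.05], [0.0085, 0.0002, 0.0122])
([-1.12, 2.26, 1.03], [0.0085, 0.0002, 0.0122])
([-1.09, 2.28, 1.01], [0.0085, 0.0002, 0.0122])
([-1.06, 2.3, 0.99], [0.0085, 0.0002, 0.0122])
([-1.03, 2.32, 0.97], [0.0085, 0.0002, 0.0122])
([-1.0, 2.34, 0.95], [0.0085, 0.0002, 0.0122])
384 ((450.1010437011719, -253.73516845703125), (47.253047943115234, 51.72908020019531), 85.83780670166016)
```

The second hub is still standing in place and the guard is lifted clear.

Request:
apply_moves --plan '[{"dp":[-1.15,2.2,1.05],"delta_rot":[0.009,0,0.012]},{"dp":[-1.15,2.25,1.05],"delta_rot":[0.009,0,0.012]},{"dp":[-1.1,2.25,1.0],"delta_rot":[0.009,0,0.012]},{"dp":[-1.1,2.3,1.0],"delta_rot":[0.009,0,0.012]},{"dp":[-1.05,2.3,1.0],"delta_rot":[0.009,0,0.012]}]'

```text
time_s: 15.8
tool_pos: [0.528, -0.1331, 0.227]
orientation: [-3.14, 0.628, -3.106]
force: [0.6, -0.2, -2.4]
grip_width: 0.0094
grasp_force: 60.1
```

Request:
apply_moves --plan '[{"dp":[-1.05,2.3,0.95],"delta_rot":[0.008,0,0.012]},{"dp":[-1.0,2.35,0.95],"delta_rot":[0.008,0,0.012]},{"dp":[0,0,0],"delta_rot":[0,0,0]},{"dp":[0,0,0],"delta_rot":[0,0,0]}]'

```text
time_s: 16.3
tool_pos: [0.5541, -0.087, 0.2239]
orientation: [-3.14, 0.628, -3.135]
force: [-0.2, -0.4, -2.2]
grip_width: 0.0096
grasp_force: 60.2
```

```bash
python3 to.py .5423 -.087 .2009 0.3 36 1 0 0 2.3; python3 look.py -.087 .5423 .262|grep -v box
```

```text
16.3 [ 0.5541 -0.087   0.2239] [ 0.5558 -0.0869  0.2255] err cm [0.16 0.   0.17] rot [-0.    -0.001  0.001] q [-0.24 -0.05 -0.75  0.26  0.14 -0.2 ] F [-0.2 -0.4 -2.2] w 0.0096 60.158021450042725
([-0.23, 0.0, -0.04], [-0.0004, -0.0008, 0.0012])
top c tab 120 [628.6 143. ] [51.6  8.3] 0.4 xmax 0.6537 z [0.2156 0.219 ]
top c tongue/bridge 156 [645.2 135.4] [67.  63.5] 31.1 xmax 0.667 z [0.1797 0.1964]
top held tab 149 [546.3 -87.3] [44.3 24.6] 33.4 xmax 0.5684 z [0.2584 0.2629]
top held tongue/bridge 44 [569.4 -89.8] [38.2 28.4] 1.8 xmax 0.5881 z [0.2358 0.242 ]
scene c tab 179 [631.9 142.4] [50.8  9.9] 0.5 xmax 0.6563 z [0.2153 0.2177]
scene c tongue/bridge 479 [651.3 135.9] [69.  58.9] 38.2 xmax 0.6752 z [0.1787 0.1953]
scene held tab 152 [544.4 -85.7] [25.7 58.7] 86.7 xmax 0.5733 z [0.2562 0.2618]
scene held tongue/bridge 213 [570.8 -86.3] [43.9 23.7] 5.9 xmax 0.5922 z [0.2345 0.2433]
```

Request:
apply_moves --plan '[{"dp":[-1.3,0,0.95],"delta_rot":[0,0,0]},{"dp":[-1.3,0,0.95],"delta_rot":[0,0,0]},{"dp":[-1.3,0,0.95],"delta_rot":[0,0,0]},{"dp":[-1.3,0,0.95],"delta_rot":[0,0,0]},{"dp":[0,0,0],"delta_rot":[0,0,0]}]'

```text
time_s: 17.02
tool_pos: [0.6212, -0.0866, 0.2251]
orientation: [-3.14, 0.63, -3.134]
force: [-0.5, 0.2, -2.2]
grip_width: 0.0096
grasp_force: 60.1
```

Request:
apply_moves --plan '[{"dp":[-0.7,0,0.5],"delta_rot":[0,0,0]},{"dp":[-0.7,0,0.5],"delta_rot":[0,0,0]},{"dp":[0,0,0],"delta_rot":[0,0,0]},{"dp":[0,0,0],"delta_rot":[0,0,0]}]'

```text
time_s: 17.52
tool_pos: [0.6363, -0.0865, 0.2248]
orientation: [-3.14, 0.629, -3.135]
force: [0.0, -0.2, -2.7]
grip_width: 0.0093
grasp_force: 60.2
```

```bash
python3 to.py .6233 -.087 .1959 0.3 36 1 0 0 2.3; python3 look.py -.087 .6223 .257 | grep tab
```

```text
17.525 [ 0.6363 -0.0865  0.2248] [ 0.6368 -0.0869  0.2205] err cm [ 0.05 -0.04 -0.43] rot [-0.001  0.001  0.001] q [-0.19  0.09 -0.61  0.26  0.12 -0.16] F [ 0.  -0.2 -2.7] w 0.0093 60.182297229766846
([0.21, -0.04, 0.37], [-0.0007, 0.0007, 0.0011])
top c tab 122 [628.4 143. ] [51.2  8.3] 0.5 xmax 0.6531 z [0.2154 0.2195]
top held tab 123 [629.5 -87.7] [42.1 27. ] 36.1 xmax 0.6512 z [0.259  0.2626]
scene c tab 181 [630.9 142.5] [52.9 10.1] 0.3 xmax 0.6567 z [0.2149 0.2181]
scene held tab 322 [628.6 -87.3] [53.6 24. ] 6.4 xmax 0.6545 z [0.2586 0.262 ]
```

Request:
apply_moves --plan '[{"dp":[0.45,-0.05,0.65],"delta_rot":[0,0,0]},{"dp":[0.45,0,0.65],"delta_rot":[0,0,0]},{"dp":[0.45,0,0.65],"delta_rot":[0,0,0]},{"dp":[0.3,0,0.45],"delta_rot":[0,0,0]},{"dp":[0,0,0],"delta_rot":[0,0,0]}]'

```text
time_s: 18.25
tool_pos: [0.6368, -0.087, 0.1948]
orientation: [-3.14, 0.628, -3.135]
force: [-0.7, 0.6, -2.9]
grip_width: 0.0092
grasp_force: 60.2
```

Request:
apply_moves --plan '[{"dp":[0.3,0,0.4],"delta_rot":[0,0,0]},{"dp":[0.25,0,0.35],"delta_rot":[0,0,0]},{"dp":[0,0,0],"delta_rot":[0,0,0]},{"dp":[0,0,0],"delta_rot":[0,0,0]}]'

```text
time_s: 18.75
tool_pos: [0.6374, -0.0871, 0.1867]
orientation: [-3.14, 0.63, -3.135]
force: [0.1, -0.0, -1.8]
grip_width: 0.0092
grasp_force: 60.2
```

```bash
python3 to.py .6233 -.087 .1559 0.3 36 1 0 0 2.3; python3 look.py -.087 .6223 .222 | grep tab
```

```text
18.75 [ 0.6374 -0.0871  0.1867] [ 0.6368 -0.0869  0.1805] err cm [-0.07  0.02 -0.62] rot [-0.001  0.001  0.001] q [-0.19  0.13 -0.67  0.14  0.12 -0.16] F [ 0.1 -0.  -1.8] w 0.0092 60.18175721168518
([0.42, 0.02, 0.46], [-0.0008, 0.0014, 0.0011])
top c tab 121 [628.4 143. ] [51.3  8.3] 0.5 xmax 0.6535 z [0.2153 0.2196]
top held tab 135 [630.4 -87.6] [43.7 27. ] 33.5 xmax 0.6528 z [0.2212 0.226 ]
scene c tab 183 [631.7 142.5] [51.4 10. ] 0.2 xmax 0.6562 z [0.2153 0.2178]
scene held tab 292 [630.8 -87.6] [52.4 23.3] 5.8 xmax 0.6556 z [0.2212 0.2245]
```

Request:
apply_moves --plan '[{"dp":[0.15,0,0.2],"delta_rot":[0,0,0]},{"dp":[0.12,0,0.15],"delta_rot":[0,0,0]},{"dp":[0,0,0],"delta_rot":[0,0,0]},{"dp":[0,0,0],"delta_rot":[0,0,0]}]'

```text
time_s: 19.35
tool_pos: [0.6372, -0.0871, 0.1821]
orientation: [-3.14, 0.629, -3.135]
force: [-0.2, -0.6, -0.8]
grip_width: 0.0091
grasp_force: 60.2
```

Request:
apply_moves --plan '[{"dp":[0.06,0,0.08],"delta_rot":[0,0,0]},{"dp":[0,0,0],"delta_rot":[0,0,0]}]'

```text
time_s: 19.6
tool_pos: [0.6371, -0.0871, 0.1811]
orientation: [-3.14, 0.629, -3.135]
force: [0.0, -0.2, -2.0]
grip_width: 0.0095
grasp_force: 60.2
```

Request:
apply_moves --plan '[{"dp":[0.05,0,0.07],"delta_rot":[0,0,0]},{"dp":[0,0,0],"delta_rot":[0,0,0]}]'

```text
time_s: 19.85
tool_pos: [0.6372, -0.0871, 0.1803]
orientation: [-3.14, 0.63, -3.135]
force: [0.7, 0.2, -2.8]
grip_width: 0.0094
grasp_force: 60.2
```

Request:
apply_moves --plan '[{"dp":[0.03,0,0.04],"delta_rot":[0,0,0]},{"dp":[0,0,0],"delta_rot":[0,0,0]}]'

```text
time_s: 20.1
tool_pos: [0.6375, -0.0872, 0.1802]
orientation: [-3.14, 0.63, -3.135]
force: [-0.7, -0.1, -0.1]
grip_width: 0.0091
grasp_force: 60.5
```

Request:
apply_moves --plan '[{"dp":[0.03,0,0.05],"delta_rot":[0,0,0]},{"dp":[0,0,0],"delta_rot":[0,0,0]}]'

```text
time_s: 20.35
tool_pos: [0.6378, -0.0872, 0.1801]
orientation: [-3.14, 0.631, -3.135]
force: [-2.9, -1.2, 4.7]
grip_width: 0.0093
grasp_force: 61.1
```

```bash
python3 to.py .6233 -.087 .1559 0.3 36 1 0 0 2.3; python3 look.py -.087 .6223 .217 | grep tab
```

```text
20.35 [ 0.6378 -0.0872  0.1801] [ 0.6368 -0.0869  0.1805] err cm [-0.1   0.02  0.04] rot [-0.001  0.003  0.001] q [-0.19  0.14 -0.68  0.12  0.12 -0.16] F [-2.9 -1.2  4.7] w 0.0093 61.13782525062561
([0.06, 0.02, -0.09], [-0.0008, 0.0028, 0.0013])
top c tab 121 [628.7 143. ] [51.6  8.3] 0.4 xmax 0.6536 z [0.2157 0.2198]
top held tab 142 [626.1 -82.7] [36.4 49.4] 49.7 xmax 0.6532 z [0.2149 0.2202]
scene c tab 182 [631.2 142.3] [52.8  9.9] 0.2 xmax 0.6565 z [0.2153 0.2174]
scene held tab 282 [631.  -88.3] [24.5 49.5] 76.2 xmax 0.6557 z [0.2144 0.2176]
```

Home and bearing on the lip. A small nudge towards the lip, then release and retreat.

Request:
apply_moves --plan '[{"dp":[-0.1,0,0.03],"delta_rot":[0,0,0]},{"dp":[0,0,0],"delta_rot":[0,0,0]}]'

```text
time_s: 20.7
tool_pos: [0.6386, -0.0872, 0.1801]
orientation: [-3.14, 0.63, -3.135]
force: [-4.7, 0.5, 5.3]
grip_width: 0.0094
grasp_force: 61.5
```

Request:
apply_moves --plan '[{"dp":[0,0,0],"delta_rot":[0,0,0]},{"dp":[0,0,0],"delta_rot":[0,0,0]},{"dp":[0,0,0],"delta_rot":[0,0,0]}]' --jaw 0.3

```text
time_s: 21.08
tool_pos: [0.6382, -0.0871, 0.1791]
orientation: [-3.14, 0.629, -3.135]
force: [-0.0, -0.5, -0.0]
grip_width: 0.0297
grasp_force: 0.0
```

Request:
apply_moves --plan '[{"dp":[0,0,-2.0],"delta_rot":[0,0,0]},{"dp":[0,0,-2.5],"delta_rot":[0,0,0]},{"dp":[0,0,-3.0],"delta_rot":[0,0,0]},{"dp":[0,0,-4.5],"delta_rot":[0,0,0]},{"dp":[0,0,-5.0],"delta_rot":[0,0,0]}]'

```text
time_s: 21.7
tool_pos: [0.537, -0.0873, 0.3173]
orientation: [-3.14, 0.628, -3.135]
force: [1.0, 0.2, 0.0]
grip_width: 0.0299
grasp_force: 0.0
```

Request:
apply_moves --plan '[{"dp":[0,0,-3.0],"delta_rot":[0,0,0]},{"dp":[0,0,0],"delta_rot":[0,0,0]},{"dp":[0,0,0],"delta_rot":[0,0,0]}]'

```text
time_s: 22.08
tool_pos: [0.5203, -0.0875, 0.3401]
orientation: [-3.14, 0.628, -3.135]
force: [-0.7, 0.8, -0.3]
grip_width: 0.0301
grasp_force: 0.0
```

```bash
python3 look.py -.087 .6243 .217; python3 look.py .028 .6243 .217 |grep held; python3 - <<'E'
from h import *
p,d,c=grab('scene'); cv2.imwrite('pics/end.png',cv2.resize(p[190:420,60:460],(800,460))[...,::-1]); print(arm.get_obs()['force'])
E
```

```text
top c tab 122 [628.5 143. ] [51.5  8.3] 0.4 xmax 0.6534 z [0.215  0.2201]
top c box 804 [634.4 143.7] [86.2 69.9] 0.4 xmax 0.6768 z [0.1504 0.1556]
top c tongue/bridge 157 [644.6 135.3] [65.9 63.4] 30.5 xmax 0.6663 z [0.1799 0.1957]
top held tab 153 [628.9 -86.3] [10.4 51.2] 89.8 xmax 0.6534 z [0.2148 0.2201]
top held box 665 [635.1 -87.8] [85.4 71.8] 1.2 xmax 0.6771 z [0.1504 0.1558]
top held tongue/bridge 135 [646.9 -94.2] [67.1 61.6] 34.6 xmax 0.6679 z [0.1803 0.1944]
scene c tab 184 [631.9 142.3] [51.   9.9] 0.3 xmax 0.6565 z [0.2153 0.2175]
scene c box 976 [638.2 143. ] [90.9 71.9] 0.1 xmax 0.6826 z [0.1493 0.157 ]
scene c tongue/bridge 483 [649.4 149.4] [63.7 64. ] 59.7 xmax 0.6753 z [0.1788 0.1949]
scene held tab 185 [631.3 -87.6] [ 9.9 53.6] 89.9 xmax 0.6575 z [0.2149 0.2175]
scene held box 972 [638.4 -87.3] [91.7 71.8] 0.4 xmax 0.6832 z [0.149  0.1569]
scene held tongue/bridge 460 [652.6 -80.6] [59.2 67.4] 51.6 xmax 0.6756 z [0.1789 0.1953]
top held tab 125 [627.7  29.3] [50.8  9. ] 0.8 xmax 0.6524 z [0.2157 0.2201]
top held box 736 [635.6  27.9] [86.9 70.5] 0.3 xmax 0.6776 z [0.1503 0.1555]
top held tongue/bridge 174 [645.   35.7] [62.1 67.1] 58.5 xmax 0.6678 z [0.1813 0.195 ]
scene held tab 175 [630.6  27.6] [54. 10.] 0.3 xmax 0.6563 z [0.2153 0.2176]
scene held box 1019 [638.5  27.4] [92.  71.4] 1.4 xmax 0.6831 z [0.1494 0.1571]
scene held tongue/bridge 444 [649.9  21.3] [64.4 63.3] 30.1 xmax 0.6752 z [0.1787 0.1956]
[-0.31748735 -0.40415474  0.81702088]
```

View pics/end.png

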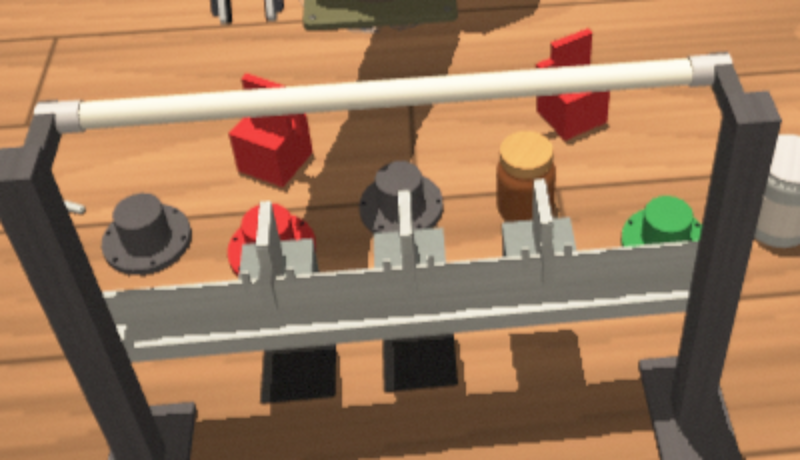

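All three guards hang level in their seats, at about (265,250), (407,240) and (540,230). Both hubs are standing at (147,235) and (402,200), the jar and tin are where they were, and the gripper is clear.

```bash
python3 -c "
from rig import arm; print(arm.hand_in())"
```

```text
the job is handed in; nothing more can be done
None
```

The job is handed in: both grey guards hang fully home in seats 2 and 3, level with guard c, and both hubs, the jar and the tin are still in place, at about 22 s of the 72 s allowed.

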